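Bin the spent spray cans in the pull-out waste caddy

TASK

Clear away the two spent spray cans, the ones standing without a cap: run the waste caddy under the riser shelf right out to its stop, push each spent can all the way in through the caddy's spring flap so that the flap swings shut behind it, then run the caddy fully home again. Leave the capped cans and everything else on the table standing where they are.

Things in the scene. Friction and masses are not known exactly. Their poses are not given: they have to be found in the camera images.
- riser: Fixed plywood riser shelf under which the waste caddy runs; pose varies. Origin on the table top, in the caddy's middle plane, in the plane of the caddy's front wall when fully home. +x from the shelf's front to its back (away from the robot), z up. Two cheeks at y = +-285 mm from x = 20 mm back; paper stock between cheeks and caddy up to 120 mm high; paint stock on the plank up to 380 mm above the table
- shelf_edge (a point): Middle of the lower front edge of the riser's plank, at riser x = -20 mm, 282 mm above the table. Plank 600 mm wide (y), 18 mm thick, running 270 mm back (+x) from here. It overhangs the flap when the caddy is home; the handle then stands only 25 mm in front of this edge. Axes as riser
- caddy (a joint): Slide of the waste caddy, m: 0 = fully home under the shelf, 0.10 = right out to its stop (riser's -x). Friction about 2.5 N, no spring; may start up to 25 mm out. Closed grey sheet-metal box 240 deep x 260 wide x 260 mm high, 12 mm above the table, 2 kg. Front wall upright, 140 mm high; above it the face slopes back at 60 degrees to the horizontal up to the flat top; only opening: the flap port in that slope
- flap (a joint): Hinge of the caddy's spring flap, rad: 0 = shut, grows as it swings inward, to 1.5. Steel flap 107 mm (up the slope) x 196 mm wide x 3 mm, hinged along its upper edge, filling a port 108 x 200 mm in the sloping face. Light return spring: 0.05 Nm shut, 0.13 Nm at 1.2 rad (0.5 to 1.2 N at its lower edge); shuts by itself when nothing is in the way
- caddy_handle (a point): Middle of the caddy's pull handle: an upright round steel bar 12 mm thick, 90 mm long, at the middle of the front wall and 45 mm in front of it, on two 10 mm stays 40 mm below and 30 mm above this point, which is 97 mm above the table. Axes as riser; moves with the caddy
- flap_centre (a point): Centre of the flap port, on the outer surface of the sloping face, 212 mm above the table, 34.6 mm behind the caddy's front wall. Axes as riser (x level, not along the slope); the face's inward normal is (0.866, 0, -0.5) in them. Port edges 54 mm up and down the slope, 100 mm to each side. Moves with the caddy
- caddy_floor (a point): Centre of the caddy's inside floor, 16 mm above the table; inside 232 (x) x 252 mm (y). Axes as riser; moves with the caddy
- spent_a: Spent spray can, WITHOUT cap: aluminium with a paper band, 50 mm diameter, straight body 110 mm tall, then a 28 mm dia shoulder to 123 mm and a bare 11 mm nozzle to 133 mm; about 90 g; stands upright at the start, origin at the centre of its underside, z along the can to the nozzle
- spent_a_mid (a point): Point on the axis of spent_a, 60 mm above its underside
- spent_b: Spent spray can, WITHOUT cap: aluminium with a paper band, 50 mm diameter, straight body 110 mm tall, then a 28 mm dia shoulder to 123 mm and a bare 11 mm nozzle to 133 mm; about 90 g; stands upright at the start, origin at the centre of its underside, z along the can to the nozzle
- spent_b_mid (a point): Point on the axis of spent_b, 60 mm above its underside
- capped_a: Full spray can WITH its cap on: same body, 50 mm diameter, and a 49 mm plain grey cap, 150 mm tall in all; about 220 g; upright, origin at the centre of its underside, z up. To be left alone
- capped_b: Full spray can WITH its cap on: same body, 50 mm diameter, and a 49 mm plain grey cap, 150 mm tall in all; about 220 g; upright, origin at the centre of its underside, z up. To be left alone
- water_jar: Glass jar with steel lid, 68 mm diameter, 110 mm tall, upright, origin at the centre of its underside, z up. To be left alone
- paint_bottle: Plastic paint bottle with cap, 58 mm diameter, 165 mm tall, upright, origin at the centre of its underside, z up. To be left alone
- brush_pot: White pot 76 mm diameter, 110 mm tall, with brushes that reach 255 mm above the table, upright, origin at the centre of its underside, z up. To be left alone
- mannequin: Wooden drawing mannequin on an 84 mm round base, 90 mm wide, 210 mm tall, upright, origin at the centre of its underside, z up. To be left alone
- tape_roll: Roll of paper tape lying flat, 100 mm diameter, 24 mm tall, origin at the centre of its underside. To be left alone
- paint_tin: Open flat watercolour tin, 100 x 200 x 18 mm, long along its y, origin at the centre of its underside. To be left alone

How it is judged (in metres and radians):
On the way, in this order (a step that is already met when the one before it is completed fails the run):
1. the caddy is run right out to its stop (within 5 mm) (value of joint caddy above 0.095 m), for 0.2 s.
2. one spent can is wholly inside the caddy and the flap is shut behind it (value of joint flap below 0.06 rad and ((x of spent_a_mid in the frame of caddy_floor between -0.115 and 0.115 m and y of spent_a_mid in the frame of caddy_floor between -0.125 and 0.125 m and z of spent_a_mid in the frame of caddy_floor between 0 and 0.125 m) or (x of spent_b_mid in the frame of caddy_floor between -0.115 and 0.115 m and y of spent_b_mid in the frame of caddy_floor between -0.125 and 0.125 m and z of spent_b_mid in the frame of caddy_floor between 0 and 0.125 m))), for 0.2 s.
3. both spent cans are wholly inside the caddy and the flap is shut (value of joint flap below 0.06 rad and x of spent_a_mid in the frame of caddy_floor between -0.115 and 0.115 m and y of spent_a_mid in the frame of caddy_floor between -0.125 and 0.125 m and z of spent_a_mid in the frame of caddy_floor between 0 and 0.125 m and x of spent_b_mid in the frame of caddy_floor between -0.115 and 0.115 m and y of spent_b_mid in the frame of caddy_floor between -0.125 and 0.125 m and z of spent_b_mid in the frame of caddy_floor between 0 and 0.125 m), for 0.2 s.
At the end, for the whole second after the job is handed in: The caddy is fully home (within 6 mm), both spent cans lie at rest inside it (the middle of each can within the caddy's walls and less than 125 mm above its floor), and the flap is shut (under 0.06 rad) (all of step 3 and value of joint caddy below 0.006 m and linear speed of each of spent_a, spent_b below 0.03 m/s); the robot touches nothing.
It fails at once if a capped can or any other bystander is shifted more than 30 mm (distance of any of capped_a, capped_b, water_jar, paint_bottle, brush_pot, mannequin, tape_roll, paint_tin from where it was at the start of the episode above 0.03 m).
It fails at once if a standing bystander is tipped by more than 0.4 rad (angle between any of capped_a, capped_b, water_jar, paint_bottle, brush_pot, mannequin, tape_roll, paint_tin's own z axis and vertical above 0.4 rad).
It also fails if it takes over 72 s, if anything falls off the work surface, if the arm or the gripper's body presses on something with over 40 N, if the wrist force passes 120 N, or if a joint passes its speed limit or range.

ROBOT

A 6-joint arm with a two-finger parallel gripper is mounted at the origin on the work surface. World frame = base frame: x ahead of the robot, y to its left, z up, the work surface at z = 0. Lengths are in mm, angles in rad, forces in N, time in s.
With the tool pointing down it reaches from about 350 to 875 mm from the base axis. Payload 4.2 kg.
Tool frame: the origin (TCP) lies between the finger pads; the fingertips stand 11 mm ahead of it and the grasp point (between the pads) lies 8 mm behind it; z points along the fingers, y is the direction in which the jaws open and shut (so a half turn about z gives the same grasp; the last joint's range is limited). The gripper opens to 85 mm and grips with 20 to 120 N. Pads are 22 mm wide; open, the fingers measure 114 mm over their backs; the gripper's body (76 mm by 85 mm) begins 54 mm behind the grasp point. The pads swing forward as they close: fully open they stand 13 mm farther back than shut.
Start: joints at [-0.975, 0.385, 0.008, 0, -1.194, -0.259], TCP at [206.558, -589.859, 242.312] pointing down, gripper open.
Joint ranges: [-3.14, 3.14], [-1.21, 2.06], [-1.07, 1.41], [-3.16, 2.05], [-2.99, -0.16], [-3.1, 3.1]. Speed limits (rad/s): [2.79, 2.79, 3.14, 3.14, 3.14, 3.14].

INTERFACE

Orientations are given as a unit quaternion [x, y, z, w].
In Python, from bench import * gives the robot as it stands.
- The arm moves only by the tool servo_tool, never from a script. Its argument "rows" is a list of rows, each a list of 7 numbers: the opening, from 0 (shut) to 1 (fully open), then the shift along the tool's x, y, z in cm, then the turn, a rotation vector about the tool's x, y, z in degrees. A call has 1 to 12 rows; each row shifts and turns the commanded pose from where the row before left it, along the tool's axes as they then stand; what a row does not reach is not made up. A row lasts 1/10 s, in which the tool goes at most 50 mm and 8.59 degrees, less where a joint would pass 70% of its speed; a pose out of reach is approached as far as the arm can. A call is refused whole if a number of a shift passes 5 or a number of a turn 8.59, either way. A call with a gripper value outside its range is refused whole. The fingers move at their own pace and stop on an object; the grip force is fixed at half the most. Time passes only in rows, so rows that do not move let the fingers close. It gives the time, the measured TCP pose, the force and the opening at its end, in the units of the state.
- read_state(): the state, without advancing time (a new reading comes with each control period).
- get_image(name): name is "side" or "top"; returns a dict with "image" (420x560x3 uint8, red, green, blue), "mtx" (3x3 intrinsics, pixels), "extrinsics" (4x4, takes a point from camera to world coordinates). Camera axes: x right, y up, looking along -z (the intrinsics and any distortion apply to the point x, -y, -z); pixel columns grow to the right and rows downward; lengths in mm; the calibration is good to about 2 mm. A picture is of the moment at which its call begins. There is no depth.
- job_done(): hands the job in, once; it reports no verdict.
The state is a dict: "clock": time; "joints": joint angles; "joint_vel": joint speeds; "joint_efforts": joint torques, N m; "position": TCP position; "ee_rot": TCP orientation; "contact_force": force on the tool from outside, world axes, zero at the start; "wrist_torque": the same for the moment, N m; "gripper_width": finger opening in mm.
Only numpy, scipy, OpenCV 4.12 (cv2) and the standard library are available. Lean on these libraries where they do the work, as an engineer would, in place of code of your own. Each camera call takes 0.05 s, during which the arm holds its last target. There are 200 camera calls.

## Working session

There is one attempt and no reset: what is moved stays moved. The work goes in short steps, Python scripts to look and compute and a tool call to move; the robot and the scene stay as the last step left them, time stands still between calls to the robot, and variables do not carry over. Pictures are saved under pics/ and viewed, about 8 in all and at most 12, crops included, and the job is handed in when it is done.

Besides the shell and the picture viewer there is one more tool, called in YAML: its name, and indented under it one key for each argument. servo_tool: Moves the arm, as the interface text tells. Its arguments: {"type":"object","properties":{"rows":{"type":"array","items":{"type":"array","items":{"type":"number"}}}},"required":["rows"]}

```bash
ls; mkdir -p pics; python3 - <<'E'
from bench import *
import cv2,pickle
for n in("side","top"):
    d=get_image(n); cv2.imwrite(f"pics/{n}0.png",d["image"][:,:,::-1]); pickle.dump(d,open(n+".pkl","wb"))
    print(n,d["mtx"].tolist(),d["extrinsics"].round(3).tolist(),[k for k in d])
print(read_state())
E
```

```text
pics
side [[512.3116337851685, 0.0, 278.8993137568651], [0.0, 512.3116337851685, 214.93326489335297], [0.0, 0.0, 1.0]] [[-0.7, 0.447, -0.558, -215.691], [-0.715, -0.434, 0.549, 780.045], [0.003, 0.782, 0.623, 1048.661], [0.0, 0.0, 0.0, 1.0]] ['image', 'mtx', 'extrinsics']
top [[407.1486214455695, 0.0, 279.3861090333838], [0.0, 407.1486214455695, 213.0434323913685], [0.0, 0.0, 1.0]] [[0.014, 0.998, -0.053, 490.105], [-1.0, 0.014, 0.013, 17.943], [0.014, 0.053, 0.998, 1342.396], [0.0, 0.0, 0.0, 1.0]] ['image', 'mtx', 'extrinsics']
{'clock': 0.1, 'joints': array([-9.75408465e-01,  3.85457134e-01,  6.74228715e-03, -3.96337719e-04,
       -1.19397343e+00, -2.58639236e-01]), 'joint_vel': array([-0.00102078, -0.0025272 ,  0.00333119,  0.00131075,  0.00106026,
        0.00066706]), 'joint_efforts': array([-5.72883764e-04, -3.93319988e+01,  1.88928992e+01,  4.19790655e+00,
       -2.58253705e-03,  5.17361983e-06]), 'position': array([ 206.37862232, -589.41505321,  241.34236671]), 'ee_rot': array([-1.67507735e-01,  9.85870291e-01,  9.37318896e-04, -2.24123565e-04]), 'contact_force': array([-1.35215348, -0.63470018,  0.78640837]), 'wrist_torque': array([-0.0090758 ,  0.02947318,  0.02282171]), 'gripper_width': 85.73563786137937}
```

View pics/top0.png

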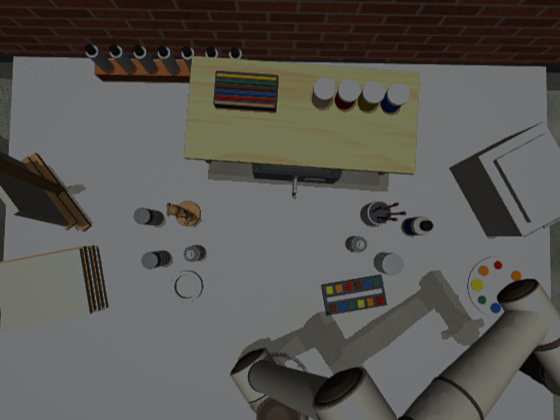

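View pics/side0.png

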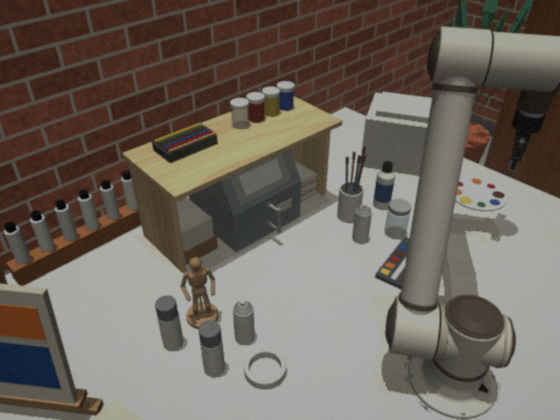

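Top view: the spent cans are at about (193,254) and (357,244), the capped cans at (147,216) and (155,260), and the handle at (295,187). I'll enlarge both views to get accurate pixels.

```bash
python3 - <<'E'
import cv2,numpy as np
def crop(n,x,y,w,h,s):
    im=cv2.imread(f"pics/{n}0.png")[y:y+h,x:x+w]
    im=cv2.resize(im,None,fx=s,fy=s,interpolation=cv2.INTER_CUBIC)
    im=(255*(im/255.)**.6).astype(np.uint8)
    for k in range(0,w,20):
        cv2.putText(im,str(x+k),(int(k*s),8),0,.33,(0,255,255),1); cv2.line(im,(int(k*s),10),(int(k*s),14),(0,255,255),1)
    for k in range(0,h,20): cv2.putText(im,str(y+k),(0,int(k*s)+4),0,.33,(0,255,255),1)
    cv2.imwrite(f"pics/{n}1.png",im)
crop("top",130,150,300,160,2.6)
crop("side",130,140,300,230,2.6)
E
```

```text
(no output)
```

View pics/top1.png

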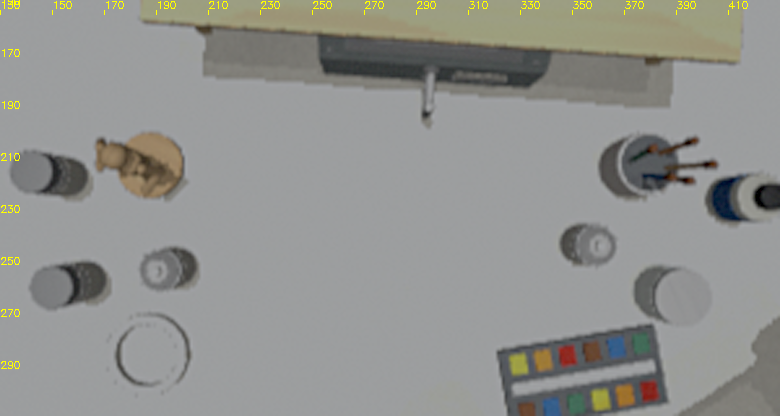

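View pics/side1.png

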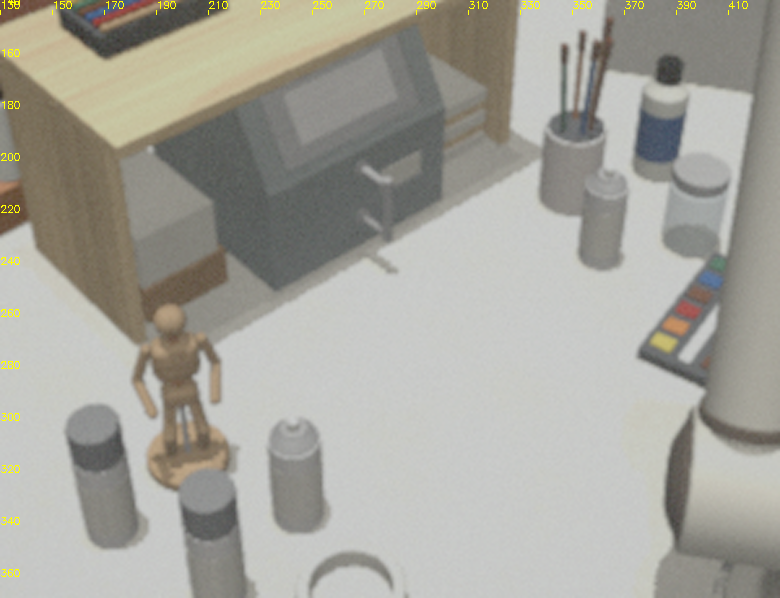

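```bash
cat > h.py <<'E'
import numpy as np,pickle,cv2
from scipy.optimize import least_squares
D={n:pickle.load(open(n+".pkl","rb")) for n in("side","top")}
def proj(n,P):
    d=D[n];E=d["extrinsics"];P=np.atleast_2d(P)
    c=(P-E[:3,3])@E[:3,:3]; c=c*[1,-1,-1]
    u=c@d["mtx"].T; return u[:,:2]/u[:,2:]
def tri(obs,z=None):
    f=lambda p:np.concatenate([(proj(n,p)[0]-o) for n,o in obs]+([] if z is None else [[ (p[2]-z)*2]]))
    r=least_squares(f,[500,0,100]);return r.x.round(1),r.fun.round(1)
E
cat > m.py <<'E'
from h import *
print("a",tri([("top",(190.4,254.2)),("side",(242.3,303.1))],131))
print("b",tri([("top",(360,244.2)),("side",(363.1,207.3))],131))
o=lambda n,x,y:np.array([x,y])/2.6+((130,150) if n=="top" else (130,140))
# (cam, riser pt, moves, crop px)
F=[("side",(-45,0,142),1,(387,170)),("side",(-45,0,52),1,(388,242)),
("side",(0,130,12),1,(275,290)),("side",(0,130,152),1,(270,193)),("side",(0,-130,12),1,(443,202)),("side",(0,-130,152),1,(443,110)),
("top",(-20,300,282),0,(142,22)),("top",(-20,-300,282),0,(739,62)),("side",(-20,300,282),0,(119,152)),("top",(-45,0,142),1,(428,76)),("top",(-45,0,52),1,(427,122))]
def W(p,q,m):
    x,y,t,s=p; X=q[0]-s*m
    return [x+X*np.cos(t)-q[1]*np.sin(t),y+X*np.sin(t)+q[1]*np.cos(t),q[2]]
f=lambda p:np.concatenate([proj(n,W(p,q,m))[0]-o(n,*px) for n,q,m,px in F])
r=least_squares(f,[650,0,0,10],x_scale=[100,100,.1,10],loss="soft_l1")
print(r.x);print(f(r.x).reshape(-1,2).round(1))
p=r.x
for q,m in[((-45,0,142),1),((-45,0,97),1),((0,0,12),1)]: print(q,W(p,q,m),proj("top",W(p,q,m)))
E
python3 m.py
```

```text
a (array([428.6, 265.3, 130.9]), array([-0.7,  0.3,  0.3, -0.7, -0.1]))
b (array([ 463.9, -237.3,  130.9]), array([-0.7,  0.5,  0.1, -1.4, -0.2]))
[ 6.91159160e+02 -4.91531400e+01 -5.53223010e-02  2.37597802e+01]
[[ 0.2  1.6]
 [-0.3 -2.4]
 [ 0.3  0.6]
 [-0.2  1.1]
 [-0.5 -1.4]
 [ 0.8 -1.6]
 [ 1.  -0.5]
 [-0.9  0.2]
 [-0.4  3.2]
 [ 1.1 11.1]
 [-0.1 -3.5]]
(-45, 0, 142) [np.float64(622.5045747226852), np.float64(-45.35113085770429), 142] [[295.6658839 190.2942909]]
(-45, 0, 97) [np.float64(622.5045747226852), np.float64(-45.35113085770429), 97] [[294.87600079 191.89022979]]
(0, 0, 12) [np.float64(667.435729751746), np.float64(-47.8393647202067), 12] [[294.44528127 181.01204823]]
```

```bash
sed -i 's/,("top",(-45,0,142),1,(428,76)),("top",(-45,0,52),1,(427,122))\]/]/; s/,("side",(-20,300,282),0,(119,152))//' m.py
cat >> m.py <<'E'
np.save("riser.npy",p)
E
python3 m.py
cat > plan.py <<'E'
# plan.py opening rowcount theta_deg frame X Y Z [yaw]: grasp point target; frame w(world) or r(riser)
import sys,numpy as np
from bench import *
from scipy.spatial.transform import Rotation as R
x0,y0,t,s0=np.load("riser.npy")
def Rt(theta,yaw=t):
    c,s=np.cos(np.radians(theta)),np.sin(np.radians(theta))
    return R.from_euler("z",yaw)*R.from_matrix(np.array([[-s,0,-c],[0,1,0],[c,0,-s]]).T)
s=read_state();p0=s["position"];r0=R.from_quat(s["ee_rot"])
op,n,th,fr=float(sys.argv[1]),int(sys.argv[2]),float(sys.argv[3]),sys.argv[4]
g=np.array([float(v) for v in sys.argv[5:8]])
if fr=="r": g=np.array([x0,y0,0])+R.from_euler("z",t).apply(g)
r1=Rt(th); p1=g+8*r1.as_matrix()[:,2]
print("at",p0.round(1),"F",s["contact_force"].round(1),"to",p1.round(1),"grasp now",(p0-8*r0.as_matrix()[:,2]).round(1))
rv=(r0.inv()*r1).as_rotvec(); print("turn deg",np.degrees(rv).round(1),"dist",np.linalg.norm(p1-p0).round(1),"joints",s["joints"].round(2),"clock",round(s["clock"],1))
cp,cr=p0,r0;rows=[]
for i in range(1,n+1):
    q=p0+(p1-p0)*i/n
    d=np.round(cr.inv().apply(q-cp)/10,1 if n>3 else 2); w=np.round(np.degrees(rv)/n,1)
    cp=cp+cr.apply(d*10); cr=cr*R.from_rotvec(np.radians(w)); rows.append([op,*d.tolist(),*w.tolist()])
print(str(rows).replace(" ","").replace(".0,",",").replace(".0]","]"))
E
python3 plan.py 1 12 45 r -150 0 160
```

```text
a (array([428.6, 265.3, 130.9]), array([-0.7,  0.3,  0.3, -0.7, -0.1]))
b (array([ 463.9, -237.3,  130.9]), array([-0.7,  0.5,  0.1, -1.4, -0.2]))
[ 6.90786559e+02 -4.87544791e+01 -5.38152389e-02  2.36812689e+01]
[[ 0.2  1.7]
 [-0.3 -2.3]
 [ 0.3  0.7]
 [-0.2  1.2]
 [-0.5 -1.3]
 [ 0.8 -1.5]
 [ 0.8 -0.2]
 [-1.   0.2]]
(-45, 0, 142) [np.float64(622.2047193498893), np.float64(-45.06016400380931), 142] [[295.56660464 190.39355073]]
(-45, 0, 97) [np.float64(622.2047193498893), np.float64(-45.06016400380931), 97] [[294.78027362 191.98595103]]
(0, 0, 12) [np.float64(667.1395732758265), np.float64(-47.480681025994464), 12] [[294.33522246 181.09993094]]
at [ 206.4 -589.4  241.3] F [-1.4 -0.6  0.8] to [546.7 -41.  154.3] grasp now [ 206.4 -589.4  249.3]
turn deg [  8.9 -44.4  21.2] dist 651.2 joints [-0.98  0.39  0.01 -0.   -1.19 -0.26] clock 0.1
[[1,-4.2,3.4,0.7,0.7,-3.7,1.8],[1,-4,3.5,1,0.7,-3.7,1.8],[1,-3.9,3.6,1.1,0.7,-3.7,1.8],[1,-3.6,3.8,1.4,0.7,-3.7,1.8],[1,-3.4,3.9,1.5,0.7,-3.7,1.8],[1,-3.2,4.1,1.8,0.7,-3.7,1.8],[1,-3,4.1,1.8,0.7,-3.7,1.8],[1,-2.7,4.3,2,0.7,-3.7,1.8],[1,-2.4,4.4,2.1,0.7,-3.7,1.8],[1,-2.2,4.4,2.2,0.7,-3.7,1.8],[1,-1.8,4.6,2.3,0.7,-3.7,1.8],[1,-1.6,4.7,2.3,0.7,-3.7,1.8]]
```

servo_tool:
  rows:
    - [1, -4.2, 3.4, 0, 0.7, -3.7, 1.8]
    - [1, -4, 3.5, 0, 0.7, -3.7, 1.8]
    - [1, -3.9, 3.6, 0.5, 0.7, -3.7, 1.8]
    - [1, -3.6, 3.8, 1, 0.7, -3.7, 1.8]
    - [1, -3.4, 3.9, 1.5, 0.7, -3.7, 1.8]
    - [1, -3.2, 4, 1.6, 0.7, -3.7, 1.8]
    - [1, -3, 4, 1.6, 0.7, -3.7, 1.8]
    - [1, -2.7, 4, 1.6, 0.7, -3.7, 1.8]
    - [1, -2.4, 4, 1.6, 0.7, -3.7, 1.8]
    - [1, -2.2, 4, 1.6, 0.7, -3.7, 1.8]
    - [1, -1.8, 4.2, 1.6, 0.7, -3.7, 1.8]
    - [1, -1.6, 4.2, 1.6, 0.7, -3.7, 1.8]

```text
clock: 1.3
position: [495.2, -142.8, 222.5]
ee_rot: [0.009, 0.938, 0.02, 0.346]
contact_force: [0.3, -0.7, -0.9]
gripper_width: 85.5
```

```bash
python3 plan.py 1 6 45 r -140 0 150
```

```text
at [ 495.2 -142.8  222.5] F [ 0.3 -0.7 -0.9] to [556.6 -41.5 144.3] grasp now [ 490.  -143.1  228.6]
turn deg [ 3.8 -4.5  0.4] dist 141.9 joints [ 0.02 -0.01 -0.71 -0.1  -0.16 -1.52] clock 1.3
[[1,0.1,1.6,1.7,0.6,-0.8,0.1],[1,0.2,1.7,1.7,0.6,-0.8,0.1],[1,0.1,1.6,1.7,0.6,-0.8,0.1],[1,0.2,1.7,1.6,0.6,-0.8,0.1],[1,0.3,1.7,1.6,0.6,-0.8,0.1],[1,0.2,1.8,1.6,0.6,-0.8,0.1]]
```

```bash
python3 plan.py 1 6 66 r -72 0 185
```

```text
at [ 495.2 -142.8  222.5] F [ 0.3 -0.7 -0.9] to [622.1 -45.1 177.7] grasp now [ 490.  -143.1  228.6]
turn deg [ 3.7 16.5  1.1] dist 166.3 joints [ 0.02 -0.01 -0.71 -0.1  -0.16 -1.52] clock 1.3
[[1,-1.1,1.6,2,0.6,2.7,0.2],[1,-1.1,1.6,1.9,0.6,2.7,0.2],[1,-1.3,1.7,1.9,0.6,2.7,0.2],[1,-1.3,1.6,1.7,0.6,2.7,0.2],[1,-1.4,1.7,1.7,0.6,2.7,0.2],[1,-1.5,1.8,1.6,0.6,2.7,0.2]]
```

servo_tool:
  rows:
    - [1, -1.1, 1.6, 2, 0.6, 2.7, 0.2]
    - [1, -1.1, 1.6, 1.9, 0.6, 2.7, 0.2]
    - [1, -1.3, 1.7, 1.9, 0.6, 2.7, 0.2]
    - [1, -1.3, 1.6, 1.7, 0.6, 2.7, 0.2]
    - [1, -1.4, 1.7, 1.7, 0.6, 2.7, 0.2]
    - [1, -1.5, 1.8, 1.6, 0.6, 2.7, 0.2]
    - [1, 0, 0, 0, 0, 0, 0]
    - [1, 0, 0, 0, 0, 0, 0]

```text
clock: 2.1
position: [626.7, -49.4, 184.6]
ee_rot: [0.027, 0.977, -0.002, 0.212]
contact_force: [-0.6, -1.0, -1.2]
gripper_width: 85.1
```

```bash
python3 plan.py 1 5 66 r -69 0 98; python3 - <<'E'
from bench import *
import cv2,numpy as np,pickle
d=get_image("side");pickle.dump(d,open("s2.pkl","wb"))
im=cv2.resize(d["image"][140:300,180:380,::-1],None,fx=3.5,fy=3.5,interpolation=2)
cv2.imwrite("pics/s2.png",(255*(im/255.)**.6).astype(np.uint8))
E
```

```text
at [626.7 -49.4 184.6] F [-0.6 -1.  -1.2] to [625.1 -45.2  90.7] grasp now [623.4 -49.3 191.9]
turn deg [ 0.4  0.4 -0.1] dist 94.0 joints [ 0.22  0.27 -0.49  0.26 -0.41 -2.07] clock 2.1
[[1,0.8,0.1,1.7,0.1,0.1,-0],[1,0.8,0,1.7,0.1,0.1,-0],[1,0.8,0.1,1.7,0.1,0.1,-0],[1,0.8,0.1,1.7,0.1,0.1,-0],[1,0.8,0.1,1.7,0.1,0.1,-0]]
```

View pics/s2.png

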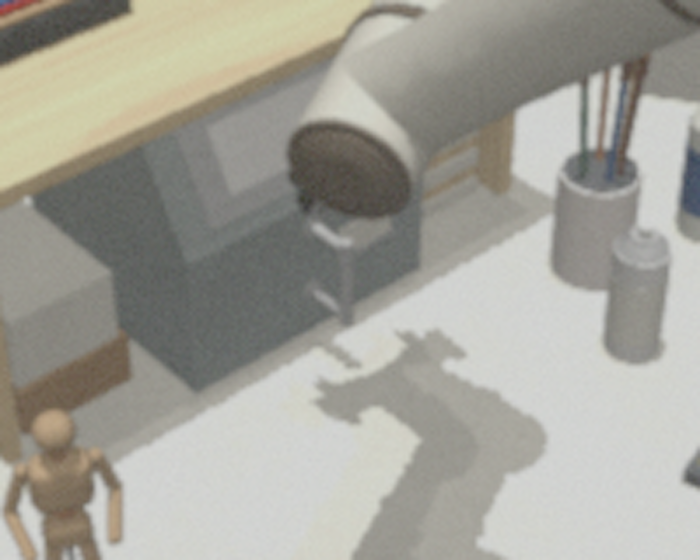

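The gripper hides behind the wrist, roughly over the bar, which is visible at (345,270). Going down onto the handle and closing.

servo_tool:
  rows:
    - [1, 0.8, 0.1, 1.7, 0.1, 0.1, 0]
    - [1, 0.8, 0.1, 1.7, 0.1, 0.1, 0]
    - [1, 0.8, 0.1, 1.7, 0.1, 0.1, 0]
    - [1, 0.8, 0.1, 1.7, 0.1, 0.1, 0]
    - [1, 0.8, 0.1, 1.7, 0.1, 0.1, 0]
    - [1, 0, 0, 0, 0, 0, 0]

```text
clock: 2.75
position: [627.5, -47.4, 98.4]
ee_rot: [0.028, 0.98, -0.003, 0.199]
contact_force: [1.0, 0.6, -0.4]
gripper_width: 85.2
```

servo_tool:
  rows:
    - [0, 0, 0, 0, 0, 0, 0]
    - [0, 0, 0, 0, 0, 0, 0]
    - [0, 0, 0, 0, 0, 0, 0]
    - [0, 0, 0, 0, 0, 0, 0]
    - [0, 0, 0, 0, 0, 0, 0]
    - [0, 0, 0, 0, 0, 0, 0]

```text
clock: 3.35
position: [630.8, -42.8, 100.9]
ee_rot: [0.024, 0.979, -0.002, 0.202]
contact_force: [-0.1, 13.6, -0.4]
gripper_width: 10.6
```

```bash
python3 plan.py 0 10 66 r -146 0 98
```

```text
at [630.8 -42.8 100.9] F [-0.1 13.6 -0.4] to [548.2 -41.1  90.7] grasp now [627.6 -42.7 108.2]
turn deg [ 0.5 -0.7  0.2] dist 83.2 joints [ 0.19  0.39 -0.65  0.57 -0.16 -2.36] clock 3.4
[[0,0.8,-0,-0.2,0,-0.1,0],[0,0.8,-0,-0.3,0,-0.1,0],[0,0.8,-0.1,-0.2,0,-0.1,0],[0,0.8,0,-0.2,0,-0.1,0],[0,0.8,-0,-0.3,0,-0.1,0],[0,0.8,-0,-0.2,0,-0.1,0],[0,0.8,-0.1,-0.3,0,-0.1,0],[0,0.8,0,-0.2,0,-0.1,0],[0,0.8,-0,-0.2,0,-0.1,0],[0,0.8,-0,-0.3,0,-0.1,0]]
```

servo_tool:
  rows:
    - [0, 0.8, 0.1, -0.4, 0, 1.2, 0]
    - [0, 0.8, 0.1, -0.4, 0, 1.2, 0]
    - [0, 0.8, 0, -0.4, 0, 1.2, 0]
    - [0, 0.8, 0, -0.4, 0, 1.2, 0]
    - [0, 0.8, 0, -0.3, 0, 1.2, 0]
    - [0, 0.8, 0, -0.3, 0, 1.2, 0]
    - [0, 0.8, 0, -0.3, 0, 1.2, 0]
    - [0, 0.8, 0, -0.3, 0, 1.2, 0]

```text
clock: 4.15
position: [557.1, -38.7, 101.5]
ee_rot: [0.027, 0.993, 0.001, 0.114]
contact_force: [2.9, 10.4, -23.7]
gripper_width: 10.2
```

```bash
python3 plan.py 0 4 74 r -147 0 104
```

```text
at [557.1 -38.7 101.5] F [  2.9  10.4 -23.7] to [546.2 -41.   96.3] grasp now [555.3 -38.7 109.3]
turn deg [ 0.4 -2.9 -0.1] dist 12.3 joints [ 0.25  0.33 -0.56  0.14 -0.46 -1.99] clock 4.2
[[0,0.3,-0.1,0.1,0.1,-0.7,-0],[0,0.3,-0,0,0.1,-0.7,-0],[0,0.3,-0.1,0.1,0.1,-0.7,-0],[0,0.3,-0.1,0,0.1,-0.7,-0]]
```

servo_tool:
  rows:
    - [0, 0.3, 0, 0.2, 0, 0, 0]
    - [0, 0.3, 0, 0.2, 0, 0, 0]
    - [0, 0.3, 0, 0.2, 0, 0, 0]
    - [0, 0.3, 0, 0, 0, 0, 0]
    - [0, 0, 0, 0, 0, 0, 0]
    - [0, 0, 0, 0, 0, 0, 0]
    - [0, 0, 0, 0, 0, 0, 0]

```text
clock: 4.85
position: [554.3, -38.4, 101.3]
ee_rot: [0.026, 0.992, 0.001, 0.124]
contact_force: [0.9, 1.9, 12.5]
gripper_width: 10.6
```

servo_tool:
  rows:
    - [0, 0.5, 0, -0.1, 0, 0, 0]
    - [0, 0.5, 0, -0.1, 0, 0, 0]
    - [0, 0, 0, 0, 0, 0, 0]
    - [0, 0, 0, 0, 0, 0, 0]

```text
clock: 5.25
position: [549.4, -38.0, 101.4]
ee_rot: [0.025, 0.991, 0.002, 0.128]
contact_force: [21.7, -10.2, -3.8]
gripper_width: 10.6
```

```bash
python3 plan.py 0 4 74 r -147 0 104
```

```text
at [549.4 -38.  101.4] F [ 21.7 -10.2  -3.8] to [546.2 -41.   96.3] grasp now [547.3 -37.9 109.2]
turn deg [ 0.6 -1.3  0.1] dist 6.7 joints [ 0.26  0.31 -0.61  0.17 -0.41 -2.03] clock 5.2
[[0,0.1,-0.1,0.1,0.2,-0.3,0],[0,0.1,-0.1,0.1,0.2,-0.3,0],[0,0.1,-0,0.1,0.2,-0.3,0],[0,0.1,-0.1,0.1,0.2,-0.3,0]]
```

servo_tool:
  rows:
    - [0.6, 0, 0, 0, 0, 0, 0]
    - [0.6, 0, 0, 0, 0, 0, 0]
    - [0.6, 0, 0, 0, 0, 0, 0]
    - [0.6, 0, 0, 0, 0, 0, 0]
    - [0.8, 0, 0, -1, 0, 0, 0]
    - [0.8, 0, 0, -2, 0, 0, 0]
    - [0.8, 0, 0, -3, 0, 0, 0]
    - [0.8, 0, 0, -4, 0, 0, 0]
    - [0.8, 0, 0, -3, 0, 0, 0]
    - [0.8, 0, 0, -2, 0, 0, 0]

```text
clock: 6.25
position: [504.1, -38.0, 245.8]
ee_rot: [0.027, 0.992, 0.001, 0.12]
contact_force: [0.2, 0.6, 0.3]
gripper_width: 68.2
```

```bash
python3 plan.py 0.9 10 90 w 429 265 235
```

```text
at [504.1 -38.  245.8] F [0.2 0.6 0.3] to [429. 265. 227.] grasp now [502.2 -38.  253.6]
turn deg [ 0.4 13.7 -0.1] dist 312.8 joints [ 0.29  0.06 -0.47  0.1  -0.81 -1.97] clock 6.2
[[0.9,0.9,3,-0,0,1.4,-0],[0.9,1,3,-0,0,1.4,-0],[0.9,0.9,3,0,0,1.4,-0],[0.9,0.9,2.9,0.1,0,1.4,-0],[0.9,1,3,0.1,0,1.4,-0],[0.9,0.9,3,0.1,0,1.4,-0],[0.9,0.9,3,0.1,0,1.4,-0],[0.9,1,3,0.1,0,1.4,-0],[0.9,0.9,3,0.2,0,1.4,-0],[0.9,0.9,2.9,0.2,0,1.4,-0]]
```

servo_tool:
  rows:
    - [0.9, 0.9, 3, 0, 0, 1.4, 0]
    - [0.9, 1, 3, 0, 0, 1.4, 0]
    - [0.9, 0.9, 3, 0, 0, 1.4, 0]
    - [0.9, 0.9, 2.9, 0.1, 0, 1.4, 0]
    - [0.9, 1, 3, 0.1, 0, 1.4, 0]
    - [0.9, 0.9, 3, 0.1, 0, 1.4, 0]
    - [0.9, 0.9, 3, 0.1, 0, 1.4, 0]
    - [0.9, 1, 3, 0.1, 0, 1.4, 0]
    - [0.9, 0.9, 3, 0.2, 0, 1.4, 0]
    - [0.9, 0.9, 2.9, 0.2, 0, 1.4, 0]
    - [0.9, 0, 0, 0, 0, 0, 0]

```text
clock: 7.35
position: [428.9, 267.2, 223.9]
ee_rot: [0.026, 1.0, 0.004, -0.004]
contact_force: [0.6, -0.5, -0.3]
gripper_width: 76.4
```

```bash
python3 plan.py 1 6 90 w 429 265 92; python3 - <<'E'
from bench import *
import cv2,numpy as np,pickle
d=get_image("top");pickle.dump(d,open("t2.pkl","wb"))
im=cv2.resize(d["image"][140:310,130:430,::-1],None,fx=2.6,fy=2.6,interpolation=2)
cv2.imwrite("pics/t2.png",(255*(im/255.)**.6).astype(np.uint8))
from h import proj
print(proj("top",read_state()["position"]))
E
```

```text
at [428.9 267.2 223.9] F [ 0.6 -0.5 -0.3] to [429. 265.  84.] grasp now [429.  267.1 231.9]
turn deg [ 0.4 -0.5  0.2] dist 139.9 joints [ 0.87  0.2  -0.3  -0.01 -1.07 -2.49] clock 7.3
[[1,-0,-0.1,2.3,0.1,-0.1,0],[1,-0,-0,2.4,0.1,-0.1,0],[1,-0.1,-0,2.3,0.1,-0.1,0],[1,0,-0.1,2.3,0.1,-0.1,0],[1,0,-0,2.4,0.1,-0.1,0],[1,0,-0.1,2.3,0.1,-0.1,0]]
[[182.50850647 256.01996045]]
```

View pics/t2.png

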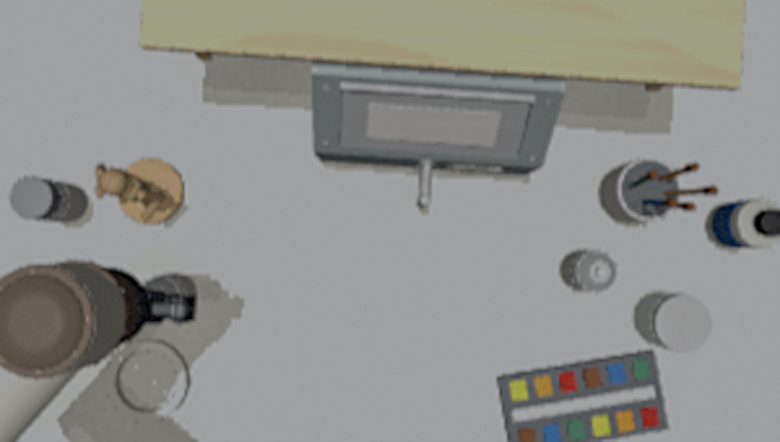

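servo_tool:
  rows:
    - [1, 0, -0.1, 2.3, 0, 0, 0]
    - [1, 0, 0, 2.4, 0, 0, 0]
    - [1, 0, 0, 2.3, 0, 0, 0]
    - [1, 0, -0.1, 2.3, 0, 0, 0]
    - [1, 0, 0, 2.4, 0, 0, 0]
    - [1, 0, 0, 2.2, 0, 0, 0]
    - [1, 0, 0, 0, 0, 0, 0]
    - [1, 0, 0, 0, 0, 0, 0]

```text
clock: 8.2
position: [428.3, 262.9, 85.3]
ee_rot: [0.027, 1.0, 0.003, -0.004]
contact_force: [0.7, 1.3, 0.9]
gripper_width: 85.2
```

servo_tool:
  rows:
    - [0.4, 0, 0, 0, 0, 0, 0]
    - [0.4, 0, 0, 0, 0, 0, 0]
    - [0.4, 0, 0, 0, 0, 0, 0]
    - [0.4, 0, 0, 0, 0, 0, 0]
    - [0.4, 0, 0, 0, 0, 0, 0]

```text
clock: 8.7
position: [428.9, 264.2, 86.0]
ee_rot: [0.027, 1.0, 0.004, -0.003]
contact_force: [-0.9, 0.6, 6.0]
gripper_width: 48.9
```

```bash
python3 - <<'E'
from h import *
p=np.load("riser.npy");o=lambda x,y:np.array([x,y])/2.6+(130,140)
def W(q,s,p=p):
    X=q[0]-s; return [p[0]+X*np.cos(p[2])-q[1]*np.sin(p[2]),p[1]+X*np.sin(p[2])+q[1]*np.cos(p[2]),q[2]]
for q,px in[((0,130,152),(318,157)),((0,-130,152),(529,173))]:
    print([proj("top",W(q,s))[0].round(1) for s in(90,95,100)],o(*px).round(1))
E
```

```text
[array([251.1, 194.2]), array([250.9, 195.9]), array([250.8, 197.6])] [252.3 200.4]
[array([339.4, 200.3]), array([339.3, 202. ]), array([339.2, 203.6])] [333.5 206.5]
```

servo_tool:
  rows:
    - [0.3, 0, 0, -2, 0, 0, 0]
    - [0.3, 0, 0, -4, 0, 0, 0]
    - [0.3, 0, 0, -4, 0, 0, 0]
    - [0.3, 0, -0.5, -4, 0, 0, 0]
    - [0.3, 0, -2, -3, 0, 0, 0]
    - [0.3, 0, -4, -2, 0, 0, 0]
    - [0.3, 0, -4, 0, 0, -2, 0]
    - [0.3, 0, -4, 0, 0, -4, 0]
    - [0.3, 0, -3, 0, 0, -4, 0]
    - [0.3, 0, -2, 0, 0, -2, 0]
    - [0.3, 0, 0, 0, 0, 0, 0]

```text
clock: 9.8
position: [416.7, 64.8, 272.7]
ee_rot: [0.029, 0.995, 0.0, 0.1]
contact_force: [0.1, 0.6, -1.8]
gripper_width: 48.7
```

```bash
python3 plan.py 0.3 10 55 r -139 30 310
```

```text
at [416.7  64.8 272.7] F [ 0.1  0.6 -1.8] to [558.2 -11.6 303.4] grasp now [415.1  64.8 280.5]
turn deg [  0.2 -23.6  -0.3] dist 163.7 joints [ 0.63 -0.1  -0.57  0.15 -0.95 -2.34] clock 9.8
[[0.3,-1.5,-0.7,-0,0,-2.4,-0],[0.3,-1.5,-0.7,0,0,-2.4,-0],[0.3,-1.5,-0.6,0.1,0,-2.4,-0],[0.3,-1.4,-0.7,0.2,0,-2.4,-0],[0.3,-1.5,-0.7,0.2,0,-2.4,-0],[0.3,-1.5,-0.7,0.3,0,-2.4,-0],[0.3,-1.4,-0.7,0.4,0,-2.4,-0],[0.3,-1.4,-0.6,0.4,0,-2.4,-0],[0.3,-1.5,-0.7,0.5,0,-2.4,-0],[0.3,-1.4,-0.7,0.5,0,-2.4,-0]]
```

servo_tool:
  rows:
    - [0.3, -1.5, -0.7, 0, 0, -2.4, 0]
    - [0.3, -1.5, -0.7, 0, 0, -2.4, 0]
    - [0.3, -1.5, -0.6, 0.1, 0, -2.4, 0]
    - [0.3, -1.4, -0.7, 0.2, 0, -2.4, 0]
    - [0.3, -1.5, -0.7, 0.2, 0, -2.4, 0]
    - [0.3, -1.5, -0.7, 0.3, 0, -2.4, 0]
    - [0.3, -1.4, -0.7, 0.4, 0, -2.4, 0]
    - [0.3, -1.4, -0.6, 0.4, 0, -2.4, 0]
    - [0.3, -1.5, -0.7, 0.5, 0, -2.4, 0]
    - [0.3, -1.4, -0.7, 0.5, 0, -2.4, 0]
    - [0.3, 0, 0, 0, 0, 0, 0]
    - [0.3, 0, 0, 0, 0, 0, 0]

```text
clock: 11.0
position: [560.9, -8.7, 303.9]
ee_rot: [0.027, 0.952, -0.006, 0.304]
contact_force: [0.1, 1.1, -1.0]
gripper_width: 49.0
```

```bash
python3 plan.py 0.3 2 55 r -139 30 310;  python3 plan.py 0.3 10 55 r -46 30 177; python3 - <<'E'
from bench import *
import cv2,numpy as np,pickle
im=np.vstack([cv2.resize(get_image(n)["image"][y:y+120,x:x+200,::-1],None,fx=2.4,fy=2.4,interpolation=2) for n,x,y in(("side",190,130),("top",200,130))])
cv2.imwrite("pics/t3.png",(255*(im/255.)**.6).astype(np.uint8))
E
```

```text
at [560.9  -8.7 303.9] F [ 0.1  1.1 -1. ] to [558.2 -11.6 303.4] grasp now [556.3  -8.5 310.5]
turn deg [ 0.2  0.4 -0.3] dist 4.0 joints [ 0.34 -0.03 -0.69  0.61 -0.39 -2.47] clock 11.0
[[0.3,0.12,-0.15,-0.06,0.1,0.2,-0.1],[0.3,0.12,-0.15,-0.05,0.1,0.2,-0.1]]
at [560.9  -8.7 303.9] F [ 0.1  1.1 -1. ] to [651.  -16.6 170.4] grasp now [556.3  -8.5 310.5]
turn deg [ 0.2  0.4 -0.3] dist 161.3 joints [ 0.34 -0.03 -0.69  0.61 -0.39 -2.47] clock 11.0
[[0.3,0,-0,1.6,0,0,-0],[0.3,0.1,-0.1,1.6,0,0,-0],[0.3,0,-0,1.6,0,0,-0],[0.3,0,-0,1.6,0,0,-0],[0.3,0.1,-0.1,1.7,0,0,-0],[0.3,0,-0,1.6,0,0,-0],[0.3,0.1,-0.1,1.6,0,0,-0],[0.3,-0,0,1.6,0,0,-0],[0.3,0,-0,1.6,0,0,-0],[0.3,0.1,-0.1,1.6,0,0,-0]]
```

View pics/t3.png

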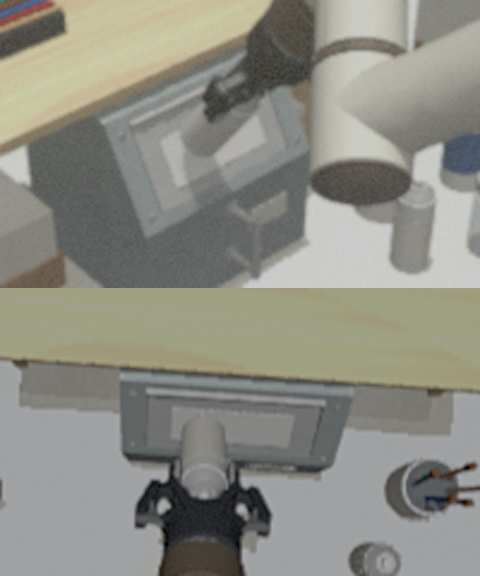

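The can is lined up with the flap, a little left of centre, and clear of the shelf. Inserting.

servo_tool:
  rows:
    - [0.3, 0, 0, 1.6, 0, 0, 0]
    - [0.3, 0.1, -0.1, 1.6, 0, 0, 0]
    - [0.3, 0, 0, 1.6, 0, 0, 0]
    - [0.3, 0, 0, 1.6, 0, 0, 0]
    - [0.3, 0.1, -0.1, 1.7, 0, 0, 0]
    - [0.3, 0, 0, 1.6, 0, 0, 0]
    - [0.3, 0.1, -0.1, 1.6, 0, 0, 0]

```text
clock: 11.8
position: [627.4, -14.4, 229.3]
ee_rot: [0.027, 0.957, -0.004, 0.29]
contact_force: [-0.3, 0.5, -0.3]
gripper_width: 48.6
```

```bash
python3 plan.py 0.3 4 55 r -46 30 177
```

```text
at [627.4 -14.4 229.3] F [-0.3  0.5 -0.3] to [651.  -16.6 170.4] grasp now [623.  -14.2 235.9]
turn deg [ 0.4 -1.2 -0.3] dist 63.4 joints [ 0.19  0.17 -0.73  0.93 -0.16 -2.7 ] clock 11.8
[[0.3,0.3,-0,1.6,0.1,-0.3,-0.1],[0.3,0.4,-0.1,1.5,0.1,-0.3,-0.1],[0.3,0.3,0,1.6,0.1,-0.3,-0.1],[0.3,0.3,-0,1.5,0.1,-0.3,-0.1]]
```

```bash
python3 plan.py 0.3 5 61 r -50 30 176
```

```text
at [627.4 -14.4 229.3] F [-0.3  0.5 -0.3] to [646.3 -16.3 169. ] grasp now [623.  -14.2 235.9]
turn deg [ 0.4  4.8 -0.3] dist 63.2 joints [ 0.19  0.17 -0.73  0.93 -0.16 -2.7 ] clock 11.8
[[0.3,0.4,-0,1.2,0.1,1,-0.1],[0.3,0.3,-0.1,1.2,0.1,1,-0.1],[0.3,0.3,0,1.3,0.1,1,-0.1],[0.3,0.3,0,1.2,0.1,1,-0.1],[0.3,0.3,-0,1.2,0.1,1,-0.1]]
```

servo_tool:
  rows:
    - [0.3, 0.4, 0, 1.2, 0.1, 1, -0.1]
    - [0.3, 0.3, -0.1, 1.2, 0.1, 1, -0.1]
    - [0.3, 0.3, 0, 1.3, 0.1, 1, -0.1]
    - [0.3, 0.3, 0, 1.2, 0.1, 1, -0.1]
    - [0.3, 0.3, 0, 1.2, 0.1, 1, -0.1]
    - [0.3, 0, 0, 0, 0, 0, 0]
    - [0.3, 0, 0, 0, 0, 0, 0]

```text
clock: 12.5
position: [644.3, -16.8, 168.2]
ee_rot: [0.024, 0.969, -0.009, 0.247]
contact_force: [-1.6, 0.5, -1.7]
gripper_width: 48.6
```

```bash
python3 plan.py 0.3 4 61 r -50 30 176; python3 - <<'E'
from bench import *
import cv2,numpy as np,pickle
im=np.vstack([cv2.resize(get_image(n)["image"][y:y+120,x:x+200,::-1],None,fx=2.4,fy=2.4,interpolation=2) for n,x,y in(("side",190,130),("top",200,130))])
cv2.imwrite("pics/t4.png",(255*(im/255.)**.6).astype(np.uint8))
E
```

```text
at [644.3 -16.8 168.2] F [-1.6  0.5 -1.7] to [646.3 -16.3 169. ] grasp now [640.5 -16.6 175.2]
turn deg [-0.2 -0.4  0.3] dist 2.3 joints [ 0.2   0.29 -0.68  0.83 -0.17 -2.61] clock 12.5
[[0.3,-0.1,0,0,-0.1,-0.1,0.1],[0.3,-0,0,0,-0.1,-0.1,0.1],[0.3,-0.1,0,0,-0.1,-0.1,0.1],[0.3,-0,0.1,0,-0.1,-0.1,0.1]]
```

View pics/t4.png

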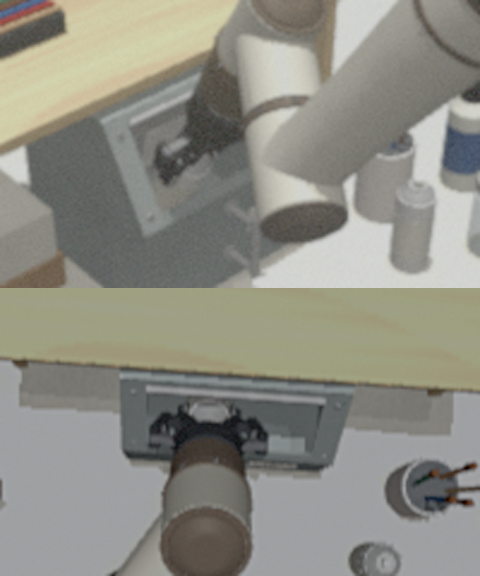

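Can is through the flap with the fingers in the port, but the left finger is close to the port's left edge. I'll shift 12 mm right, go slightly deeper and release.

servo_tool:
  rows:
    - [0.3, 0, -0.6, 0.2, 0, 0, 0]
    - [0.3, 0, -0.6, 0.3, 0, 0, 0]
    - [0.3, 0, 0, 0.3, 0, 0, 0]
    - [0.75, 0, 0, 0, 0, 0, 0]
    - [0.75, 0, 0, 0, 0, 0, 0]
    - [0.75, 0, 0, 0, 0, 0, 0]
    - [0.75, 0, 0, 0, 0, 0, 0]
    - [0.75, 0, 0, 0, 0, 0, 0]

```text
clock: 13.4
position: [648.4, -29.0, 164.0]
ee_rot: [0.024, 0.969, -0.008, 0.247]
contact_force: [-1.2, 0.5, 1.6]
gripper_width: 63.9
```

servo_tool:
  rows:
    - [0.75, -0.1, 0, -1, 0, 0, 0]
    - [0.75, -0.1, 0, -2, 0, 0, 0]
    - [0.75, -0.1, 0, -3, 0, 0, 0]
    - [0.75, 0, 0, -3, 0, 0, 0]
    - [0.75, 0, 0, -3, 0, 0, 0]
    - [0.75, 0, 0, -3, 0, 0, 0]
    - [0.75, 0, 0, 0, 0, 0, 0]

```text
clock: 14.1
position: [580.3, -24.2, 302.5]
ee_rot: [0.024, 0.968, -0.007, 0.251]
contact_force: [1.5, 0.7, 0.2]
gripper_width: 64.0
```

```bash
python3 plan.py 0.9 10 90 w 464 -237 245; python3 - <<'E'
from bench import *
import cv2,numpy as np,pickle
im=np.vstack([cv2.resize(get_image(n)["image"][y:y+120,x:x+240,::-1],None,fx=2.4,fy=2.4,interpolation=2) for n,x,y in(("side",190,130),("top",200,130))])
cv2.imwrite("pics/t5.png",(255*(im/255.)**.6).astype(np.uint8))
E
```

```text
at [580.3 -24.2 302.5] F [1.5 0.7 0.2] to [ 464. -237.  237.] grasp now [576.4 -24.  309.5]
turn deg [-0.  29.1  0.3] dist 251.2 joints [ 0.31  0.05 -0.49  0.32 -0.58 -2.16] clock 14.1
[[0.9,1.2,-2.2,0.1,-0,2.9,0],[0.9,1.3,-2.2,0.1,-0,2.9,0],[0.9,1.2,-2.1,0.2,-0,2.9,0],[0.9,1.2,-2.2,0.2,-0,2.9,0],[0.9,1.2,-2.2,0.3,-0,2.9,0],[0.9,1.2,-2.2,0.4,-0,2.9,0],[0.9,1.2,-2.2,0.4,-0,2.9,0],[0.9,1.1,-2.2,0.5,-0,2.9,0],[0.9,1.2,-2.1,0.6,-0,2.9,0],[0.9,1,-2.2,0.6,-0,2.9,0]]
```

View pics/t5.png

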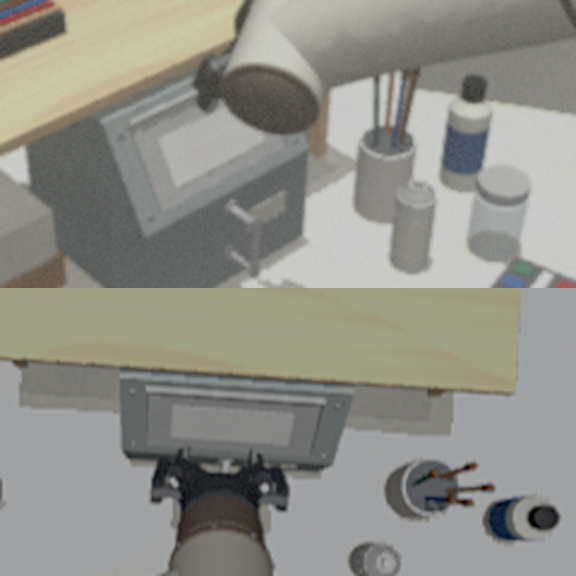

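servo_tool:
  rows:
    - [0.9, 1.5, -2.2, -0.4, 0, 2.9, 0]
    - [0.9, 1.5, -2.2, -0.2, 0, 2.9, 0]
    - [0.9, 1.4, -2.1, 0.2, 0, 2.9, 0]
    - [0.9, 1.2, -2.2, 0.2, 0, 2.9, 0]
    - [0.9, 1.2, -2.2, 0.3, 0, 2.9, 0]
    - [0.9, 1.2, -2.2, 0.4, 0, 2.9, 0]
    - [0.9, 1, -2.2, 0.5, 0, 2.9, 0]
    - [0.9, 1, -2.2, 0.5, 0, 2.9, 0]
    - [0.9, 1, -2.1, 0.6, 0, 2.9, 0]
    - [0.9, 1, -2.2, 0.6, 0, 2.9, 0]
    - [0.9, 0, 0, 0, 0, 0, 0]

```text
clock: 15.3
position: [456.8, -239.1, 233.5]
ee_rot: [0.027, 1.0, -0.002, -0.007]
contact_force: [-0.3, 0.3, 0.1]
gripper_width: 76.9
```

```bash
python3 plan.py 1 7 90 w 463.9 -237.3 94
```

```text
at [ 456.8 -239.1  233.5] F [-0.3  0.3  0.1] to [ 463.9 -237.3   86. ] grasp now [ 456.9 -239.   241.5]
turn deg [-0.2 -0.8 -0. ] dist 147.7 joints [-0.16  0.21 -0.27  0.01 -1.11 -1.46] clock 15.3
[[1,-0.1,0,2.1,-0,-0.1,-0],[1,-0.2,0.1,2.1,-0,-0.1,-0],[1,-0.1,0,2.1,-0,-0.1,-0],[1,-0.1,0.1,2.1,-0,-0.1,-0],[1,-0.1,-0,2.1,-0,-0.1,-0],[1,-0.1,0,2.1,-0,-0.1,-0],[1,-0.1,0.1,2.1,-0,-0.1,-0]]
```

servo_tool:
  rows:
    - [1, -0.3, 0.1, 2.1, 0, -0.1, 0]
    - [1, -0.2, 0.1, 2.1, 0, -0.1, 0]
    - [1, -0.1, 0, 2.1, 0, -0.1, 0]
    - [1, -0.1, 0, 2.1, 0, -0.1, 0]
    - [1, 0, 0, 2.1, 0, -0.1, 0]
    - [1, 0, 0, 2.1, 0, -0.1, 0]
    - [1, 0, 0, 2.1, 0, -0.1, 0]
    - [1, 0, 0, 0, 0, 0, 0]
    - [1, 0, 0, 0, 0, 0, 0]

```text
clock: 16.2
position: [464.4, -236.2, 89.4]
ee_rot: [0.025, 1.0, -0.003, 0.001]
contact_force: [-0.1, 0.1, 0.1]
gripper_width: 85.2
```

servo_tool:
  rows:
    - [0.3, 0, 0, 0, 0, 0, 0]
    - [0.3, 0, 0, 0, 0, 0, 0]
    - [0.3, 0, 0, 0, 0, 0, 0]
    - [0.3, 0, 0, 0, 0, 0, 0]
    - [0.3, 0, 0, 0, 0, 0, 0]

```text
clock: 16.7
position: [465.3, -236.8, 91.0]
ee_rot: [0.025, 1.0, -0.003, 0.003]
contact_force: [-0.6, 0.3, 7.0]
gripper_width: 48.5
```

servo_tool:
  rows:
    - [0.3, 0, 0, -2, 0, 0, 0]
    - [0.3, 0, 0, -4, 0, 0, 0]
    - [0.3, 0, 0, -4, 0, 0, 0]
    - [0.3, 0.5, 0.5, -4, 0, 0, 0]
    - [0.3, 1, 2, -3, 0, 0, 0]
    - [0.3, 1, 4, -2, 0, 0, 0]
    - [0.3, 1, 4, 0, 0, -2, 0]
    - [0.3, 0, 4, 0, 0, -4, 0]
    - [0.3, 0, 3, 0, 0, -4, 0]
    - [0.3, 0, 2, 0, 0, -2, 0]
    - [0.3, 0, 0, 0, 0, 0, 0]

```text
clock: 17.8
position: [436.9, -37.4, 278.0]
ee_rot: [0.023, 0.994, -0.005, 0.106]
contact_force: [-0.0, 1.5, -2.0]
gripper_width: 48.7
```

```bash
python3 plan.py 0.3 10 55 r -142 -20 314
```

```text
at [436.9 -37.4 278. ] F [-0.   1.5 -2. ] to [552.5 -61.3 307.4] grasp now [435.2 -37.3 285.9]
turn deg [ -0.1 -22.8   0.5] dist 121.7 joints [ 0.35 -0.08 -0.52  0.11 -0.94 -2.02] clock 17.8
[[0.3,-1.2,-0.2,-0,-0,-2.3,0],[0.3,-1.2,-0.2,-0,-0,-2.3,0],[0.3,-1.2,-0.2,0,-0,-2.3,0],[0.3,-1.2,-0.1,0.1,-0,-2.3,0],[0.3,-1.2,-0.2,0.2,-0,-2.3,0],[0.3,-1.2,-0.2,0.2,-0,-2.3,0],[0.3,-1.2,-0.2,0.2,-0,-2.3,0],[0.3,-1.1,-0.2,0.3,-0,-2.3,0],[0.3,-1.2,-0.2,0.4,-0,-2.3,0],[0.3,-1.1,-0.2,0.3,-0,-2.3,0]]
```

servo_tool:
  rows:
    - [0.3, -1.2, -0.2, 0, 0, -2.3, 0]
    - [0.3, -1.2, -0.2, 0, 0, -2.3, 0]
    - [0.3, -1.2, -0.2, 0, 0, -2.3, 0]
    - [0.3, -1.2, -0.1, 0.1, 0, -2.3, 0]
    - [0.3, -1.2, -0.2, 0.2, 0, -2.3, 0]
    - [0.3, -1.2, -0.2, 0.2, 0, -2.3, 0]
    - [0.3, -1.2, -0.2, 0.2, 0, -2.3, 0]
    - [0.3, -1.1, -0.2, 0.3, 0, -2.3, 0]
    - [0.3, -1.2, -0.2, 0.4, 0, -2.3, 0]
    - [0.3, -1.1, -0.2, 0.3, 0, -2.3, 0]
    - [0.3, 0, 0, 0, 0, 0, 0]

```text
clock: 18.9
position: [553.1, -65.2, 306.8]
ee_rot: [0.024, 0.953, -0.011, 0.301]
contact_force: [0.4, -0.2, -1.5]
gripper_width: 48.7
```

```bash
python3 plan.py 0.3 12 61 r -47 -20 171
```

```text
at [553.1 -65.2 306.8] F [ 0.4 -0.2 -1.5] to [646.7 -66.4 164. ] grasp now [548.5 -64.9 313.4]
turn deg [-0.3  6.   0.2] dist 170.7 joints [ 0.24 -0.04 -0.64  0.44 -0.41 -2.21] clock 18.9
[[0.3,0,0,1.4,-0,0.5,0],[0.3,0.1,0.1,1.4,-0,0.5,0],[0.3,-0,0,1.5,-0,0.5,0],[0.3,0,0.1,1.4,-0,0.5,0],[0.3,0,-0,1.4,-0,0.5,0],[0.3,-0,0,1.4,-0,0.5,0],[0.3,-0,0.1,1.5,-0,0.5,0],[0.3,-0.1,0,1.4,-0,0.5,0],[0.3,-0,0,1.4,-0,0.5,0],[0.3,-0.1,0.1,1.4,-0,0.5,0],[0.3,-0.1,0,1.4,-0,0.5,0],[0.3,-0.1,0.1,1.5,-0,0.5,0]]
```

servo_tool:
  rows:
    - [0.3, 0, 0, 1.4, 0, 0.5, 0]
    - [0.3, 0.1, 0.1, 1.4, 0, 0.5, 0]
    - [0.3, 0, 0, 1.5, 0, 0.5, 0]
    - [0.3, 0, 0.1, 1.4, 0, 0.5, 0]
    - [0.3, 0, 0, 1.4, 0, 0.5, 0]
    - [0.3, 0, 0, 1.4, 0, 0.5, 0]
    - [0.3, 0, 0.1, 1.5, 0, 0.5, 0]
    - [0.3, 0, 0, 1.4, 0, 0.5, 0]

```text
clock: 19.7
position: [616.3, -64.3, 211.1]
ee_rot: [0.024, 0.963, -0.009, 0.268]
contact_force: [-1.0, -0.3, -0.6]
gripper_width: 48.7
```

```bash
python3 plan.py 0.3 5 61 r -47 -20 171
```

```text
at [616.3 -64.3 211.1] F [-1.  -0.3 -0.6] to [646.7 -66.4 164. ] grasp now [612.2 -64.  218. ]
turn deg [-0.2  2.1  0.3] dist 56.1 joints [ 0.18  0.19 -0.65  0.55 -0.23 -2.3 ] clock 19.7
[[0.3,-0,-0,1.1,-0,0.4,0.1],[0.3,-0.1,-0,1.1,-0,0.4,0.1],[0.3,-0,-0,1.2,-0,0.4,0.1],[0.3,-0.1,-0,1.1,-0,0.4,0.1],[0.3,-0,-0,1.1,-0,0.4,0.1]]
```

servo_tool:
  rows:
    - [0.3, 0, 0, 1.1, 0, 0.4, 0.1]
    - [0.3, -0.1, 0, 1.1, 0, 0.4, 0.1]
    - [0.3, 0, 0, 1.2, 0, 0.4, 0.1]
    - [0.3, -0.1, 0, 1.1, 0, 0.4, 0]
    - [0.3, 0, 0, 1.1, 0, 0.4, 0]
    - [0.3, 0, 0, 0, 0, 0, 0]
    - [0.3, 0, 0, 0, 0, 0, 0]

```text
clock: 20.4
position: [645.6, -66.3, 164.9]
ee_rot: [0.027, 0.968, -0.008, 0.251]
contact_force: [-0.5, -0.3, -2.6]
gripper_width: 48.4
```

```bash
python3 plan.py 0.3 5 61 r -47 -20 171
```

```text
at [645.6 -66.3 164.9] F [-0.5 -0.3 -2.6] to [646.7 -66.4 164. ] grasp now [641.7 -66.1 171.9]
turn deg [-0.2  0.1 -0. ] dist 1.4 joints [ 0.14  0.3  -0.64  0.64 -0.16 -2.38] clock 20.4
[[0.3,-0,-0,0,-0,0,-0],[0.3,-0,-0,0.1,-0,0,-0],[0.3,-0,-0,-0,-0,0,-0],[0.3,-0,-0,0,-0,0,-0],[0.3,-0.1,-0,0,-0,0,-0]]
```

servo_tool:
  rows:
    - [0.75, 0, 0, 0, 0, 0, 0]
    - [0.75, 0, 0, 0, 0, 0, 0]
    - [0.75, 0, 0, 0, 0, 0, 0]
    - [0.75, 0, 0, 0, 0, 0, 0]
    - [0.75, 0, 0, 0, 0, 0, 0]
    - [0.75, 0, 0, 0, 0, 0, 0]

```text
clock: 21.0
position: [646.1, -66.0, 166.1]
ee_rot: [0.026, 0.967, -0.008, 0.252]
contact_force: [-1.0, 0.4, 1.6]
gripper_width: 64.0
```

servo_tool:
  rows:
    - [0.75, -0.1, 0, -1, 0, 0, 0]
    - [0.75, -0.1, 0, -2, 0, 0, 0]
    - [0.75, -0.1, 0, -3, 0, 0, 0]
    - [0.75, 0, 0, -3, 0, 0, 0]
    - [0.75, 0, 0, -3, 0, 0, 0]
    - [0.75, 0, 0, -3, 0, 0, 0]
    - [0.75, 0, 0, -3, 0, 0, 0]
    - [0.75, 0, 0, -3, 0, 0, 0]
    - [0.75, 0, 0, 0, 0, 0, 0]
    - [0.75, 0, 0, 0, 0, 0, 0]

```text
clock: 22.0
position: [546.1, -60.1, 351.1]
ee_rot: [0.027, 0.967, -0.007, 0.253]
contact_force: [0.1, -0.3, -0.2]
gripper_width: 63.9
```

```bash
python3 plan.py 0.9 10 70 r -155 0 220; python3 - <<'E'
from bench import *
import cv2,numpy as np,pickle
im=np.vstack([cv2.resize(get_image(n)["image"][y:y+120,x:x+240,::-1],None,fx=2.4,fy=2.4,interpolation=2) for n,x,y in(("side",190,130),("top",200,130))])
cv2.imwrite("pics/t6.png",(255*(im/255.)**.6).astype(np.uint8))
E
```

```text
at [546.1 -60.1 351.1] F [ 0.1 -0.3 -0.2] to [538.7 -40.6 212.5] grasp now [542.2 -59.9 358.1]
turn deg [-0.1  9.3 -0.1] dist 140.2 joints [ 0.26 -0.05 -0.43  0.24 -0.71 -2.03] clock 22.0
[[0.9,0.8,0.2,1.2,-0,0.9,-0],[0.9,0.7,0.2,1.1,-0,0.9,-0],[0.9,0.7,0.2,1.2,-0,0.9,-0],[0.9,0.7,0.2,1.2,-0,0.9,-0],[0.9,0.7,0.2,1.2,-0,0.9,-0],[0.9,0.6,0.2,1.3,-0,0.9,-0],[0.9,0.7,0.1,1.2,-0,0.9,-0],[0.9,0.6,0.2,1.2,-0,0.9,-0],[0.9,0.6,0.2,1.3,-0,0.9,-0],[0.9,0.6,0.2,1.3,-0,0.9,-0]]
```

View pics/t6.png

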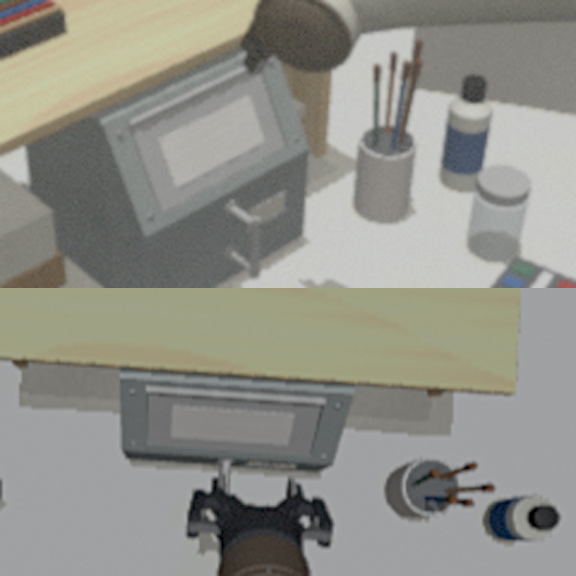

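Flap is shut, both cans are gone and the caddy is still out. Next is to close the fingers and come down in front of the bar.

```bash
python3 plan.py 0 10 76 r -190 0 200
```

```text
at [546.  -60.3 349. ] F [-0.3  0.1  0.3] to [503.  -38.6 192.2] grasp now [542.1 -60.1 356. ]
turn deg [-0.1 15.1 -0.1] dist 164.0 joints [ 0.26 -0.04 -0.43  0.24 -0.71 -2.03] clock 22.1
[[0,1.1,0.2,1.2,-0,1.5,-0],[0,1.2,0.2,1.1,-0,1.5,-0],[0,1,0.2,1.3,-0,1.5,-0],[0,1.1,0.2,1.2,-0,1.5,-0],[0,1,0.2,1.3,-0,1.5,-0],[0,1,0.2,1.3,-0,1.5,-0],[0,1,0.2,1.3,-0,1.5,-0],[0,0.9,0.2,1.3,-0,1.5,-0],[0,0.9,0.2,1.4,-0,1.5,-0],[0,0.8,0.2,1.4,-0,1.5,-0]]
```

servo_tool:
  rows:
    - [0, 1.1, 0.2, 1.2, 0, 1.5, 0]
    - [0, 1.2, 0.2, 1.1, 0, 1.5, 0]
    - [0, 1, 0.2, 1.3, 0, 1.5, 0]
    - [0, 1.1, 0.2, 1.2, 0, 1.5, 0]
    - [0, 1, 0.2, 1.3, 0, 1.5, 0]
    - [0, 1, 0.2, 1.3, 0, 1.5, 0]
    - [0, 1, 0.2, 1.3, 0, 1.5, 0]
    - [0, 0.9, 0.2, 1.3, 0, 1.5, 0]
    - [0, 0.9, 0.2, 1.4, 0, 1.5, 0]
    - [0, 0.8, 0.2, 1.4, 0, 1.5, 0]
    - [0, 0, 0, 0, 0, 0, 0]

```text
clock: 23.2
position: [502.6, -38.2, 190.9]
ee_rot: [0.027, 0.992, -0.005, 0.121]
contact_force: [0.1, -1.2, 0.4]
gripper_width: -0.2
```

```bash
python3 plan.py 0 6 76 r -185 0 95
```

```text
at [502.6 -38.2 190.9] F [ 0.1 -1.2  0.4] to [508.  -38.9  87.2] grasp now [500.7 -38.1 198.6]
turn deg [-0.2 -0.1 -0.1] dist 103.8 joints [ 0.29  0.12 -0.57  0.14 -0.66 -2.02] clock 23.2
[[0,0.3,-0,1.7,-0,-0,-0],[0,0.4,-0,1.7,-0,-0,-0],[0,0.3,-0,1.7,-0,-0,-0],[0,0.3,-0,1.7,-0,-0,-0],[0,0.3,-0,1.7,-0,-0,-0],[0,0.4,-0,1.7,-0,-0,-0]]
```

servo_tool:
  rows:
    - [0, 0.3, 0, 1.7, 0, 0, 0]
    - [0, 0.4, 0, 1.7, 0, 0, 0]
    - [0, 0.3, 0, 1.7, 0, 0, 0]
    - [0, 0.3, 0, 1.7, 0, 0, 0]
    - [0, 0.3, 0, 1.7, 0, 0, 0]
    - [0, 0.4, 0, 1.7, 0, 0, 0]
    - [0, 0, 0, 0, 0, 0, 0]

```text
clock: 23.9
position: [508.0, -39.2, 87.8]
ee_rot: [0.027, 0.992, -0.005, 0.121]
contact_force: [-1.0, -0.0, 0.0]
gripper_width: 0.5
```

```bash
python3 plan.py 0 11 76 r -75 0 95
```

```text
at [508.  -39.2  87.8] F [-1. -0.  0.] to [617.8 -44.8  87.2] grasp now [506.1 -39.1  95.5]
turn deg [-0.2 -0.1 -0. ] dist 110.0 joints [ 0.28  0.28 -0.74  0.25 -0.34 -2.14] clock 23.9
[[0,-1,0,0.2,-0,-0,-0],[0,-0.9,0,0.3,-0,-0,-0],[0,-1,0,0.2,-0,-0,-0],[0,-1,0,0.3,-0,-0,-0],[0,-0.9,0,0.2,-0,-0,-0],[0,-1,0,0.3,-0,-0,-0],[0,-1,0,0.2,-0,-0,-0],[0,-1,0,0.3,-0,-0,-0],[0,-0.9,0,0.2,-0,-0,-0],[0,-1,0,0.3,-0,-0,-0],[0,-1,0,0.2,-0,-0,-0]]
```

servo_tool:
  rows:
    - [0, -0.9, 0, 0.2, 0, 0, 0]
    - [0, -0.9, 0, 0.3, 0, 0, 0]
    - [0, -1, 0, 0.2, 0, 0, 0]
    - [0, -1, 0, 0.3, 0, 0, 0]
    - [0, -0.9, 0, 0.2, 0, 0, 0]
    - [0, -1, 0, 0.3, 0, 0, 0]
    - [0, -1, 0, 0.2, 0, 0, 0]
    - [0, -1, 0, 0.3, 0, 0, 0]
    - [0, -0.9, 0, 0.2, 0, 0, 0]
    - [0, -0.9, 0, 0.2, 0, 0, 0]
    - [0, 0, 0, 0, 0, 0, 0]

```text
clock: 25.0
position: [609.4, -43.9, 90.0]
ee_rot: [0.027, 0.992, -0.004, 0.125]
contact_force: [0.9, -0.3, 0.5]
gripper_width: -0.3
```

```bash
python3 plan.py 0 10 76 r -57 0 95
```

```text
at [609.4 -43.9  90. ] F [ 0.9 -0.3  0.5] to [635.8 -45.8  87.2] grasp now [607.4 -43.8  97.7]
turn deg [-0.1  0.4 -0. ] dist 26.6 joints [ 0.22  0.42 -0.47  0.16 -0.45 -1.98] clock 25.0
[[0,-0.2,-0,0.1,-0,0,-0],[0,-0.3,-0,0.1,-0,0,-0],[0,-0.2,-0,0.1,-0,0,-0],[0,-0.3,-0,0.1,-0,0,-0],[0,-0.2,-0,0.1,-0,0,-0],[0,-0.3,-0,0.1,-0,0,-0],[0,-0.2,-0,0,-0,0,-0],[0,-0.3,-0,0.1,-0,0,-0],[0,-0.2,-0,0.1,-0,0,-0],[0,-0.3,-0,0.1,-0,0,-0]]
```

servo_tool:
  rows:
    - [0, -0.3, 0, 0.1, 0, 0, 0]
    - [0, -0.3, 0, 0.1, 0, 0, 0]
    - [0, -0.3, 0, 0.1, 0, 0, 0]
    - [0, -0.3, 0, 0.1, 0, 0, 0]
    - [0, -0.3, 0, 0.1, 0, 0, 0]

```text
clock: 25.5
position: [623.0, -45.0, 88.6]
ee_rot: [0.027, 0.992, -0.004, 0.123]
contact_force: [-2.3, 1.1, 2.7]
gripper_width: -0.1
```

servo_tool:
  rows:
    - [0, -0.3, 0, 0.1, 0, 0, 0]
    - [0, -0.3, 0, 0.1, 0, 0, 0]
    - [0, -0.2, 0, 0, 0, 0, 0]

```text
clock: 25.8
position: [626.5, -45.8, 86.9]
ee_rot: [0.028, 0.993, -0.005, 0.118]
contact_force: [-17.1, 7.0, 10.1]
gripper_width: 0.4
```

servo_tool:
  rows:
    - [0, -0.3, 0, 0, 0, 0, 0]
    - [0, -0.2, 0, 0, 0, 0, 0]
    - [0, 0, 0, 0, 0, 0, 0]
    - [0, 0, 0, 0, 0, 0, 0]

```text
clock: 26.2
position: [626.8, -46.0, 86.9]
ee_rot: [0.028, 0.993, -0.006, 0.114]
contact_force: [-24.6, 9.1, 14.4]
gripper_width: -0.1
```

Hard stop reached, with 25 N and no further motion. Backing off and checking.

servo_tool:
  rows:
    - [0, 0.5, 0, 0, 0, 0, 0]
    - [0, 1, 0, 0, 0, 0, 0]
    - [0, 2, 0, 0, 0, 0, 0]
    - [0, 4, 0, 0, 0, 0, 0]
    - [0, 3, 0, -2, 0, 0, 0]
    - [0, 3, 0, -3, 0, 0, 0]
    - [0, 2, 0, -4, 0, 0, 0]
    - [0, 0, 0, -4, 0, 0, 0]
    - [0, 0, 0, -2, 0, 0, 0]
    - [0, 0, 0, 0, 0, 0, 0]

```text
clock: 27.2
position: [451.5, -34.2, 201.3]
ee_rot: [0.027, 0.991, -0.003, 0.129]
contact_force: [-0.3, -0.7, -0.2]
gripper_width: -0.1
```

```bash
python3 - <<'E'
from bench import *
import cv2,numpy as np
im=np.vstack([cv2.resize(get_image(n)["image"][y:y+h,x:x+300,::-1],None,fx=2,fy=2,interpolation=2) for n,x,y,h in(("side",130,140,140),("top",130,140,150))])
cv2.imwrite("pics/t7.png",(255*(im/255.)**.6).astype(np.uint8))
from h import *
p=np.load("riser.npy")
def W(q,s):
    X=q[0]-s; return [p[0]+X*np.cos(p[2])-q[1]*np.sin(p[2]),p[1]+X*np.sin(p[2])+q[1]*np.cos(p[2]),q[2]]
for s in(0,10): print(s,[((proj("side",W(q,s))[0]-(130,140))*2).round(1) for q in((0,130,12),(0,130,152),(-45,0,142))])
E
```

```text
0 [array([202.5, 216.4]), array([197.1, 143.1]), array([287.3, 126.7])]
10 [array([206.5, 219.8]), array([201.4, 146.4]), array([291.8, 129.8])]
```

View pics/t7.png

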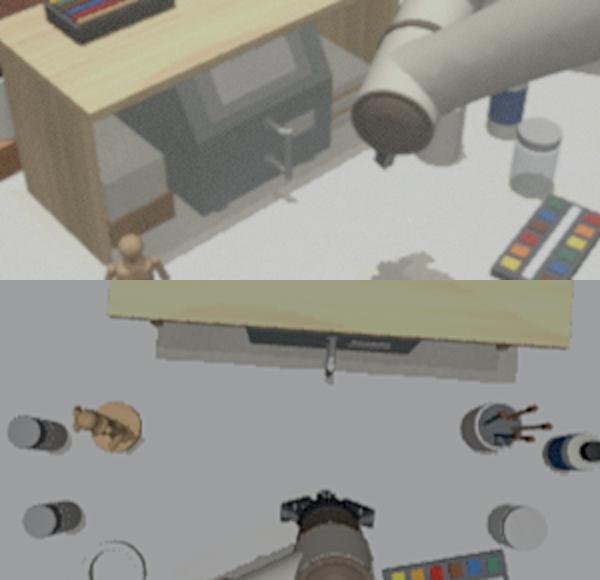

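Caddy is home: the handle top is at (288,126), against (287,127) predicted for fully home. The flap is flat, both spent cans are gone from the table, and the bystanders in the crop have not moved. Handing in.

```bash
python3 -c "
from bench import *
print(read_state()['contact_force']);print(job_done())"
```

```text
[-0.12475143 -0.60538273 -0.16048786]
the job is handed in; nothing more can be done
None
```

The job is handed in, at about 27 s of robot time. I pulled the caddy out to its stop, put both spent cans in through the flap one after the other, and pushed the caddy home with closed fingers on the handle bar.

- **Out stop:** the pull ended at about 22 N. A rough fit of the top picture gave a slide of at least 100 mm. One of the two corners I used there was misread by about 6 px sideways, so only its row counts.
- **Cans:** after each release the pictures showed the flap flat and shut and the can no longer on the table. I could not see how the cans lie inside the caddy.
- **Home stop:** the push ended at about 25 N with no further motion. The handle in the side picture was within about 1 px of where it should be when fully home. The box corner read about 5 px off in the enlarged crop, and I put that down to reading error.
- **Bystanders:** the ones in the final view (both capped cans, mannequin, brush pot, bottle, jar, and parts of the tape roll and paint tin) look unmoved. I compared these by eye only.
- **Arm:** it ended clear of everything, with about 0.6 N on the tool. Wrist joint 5 sat at its end of range several times, so I inserted the cans at about 60 degrees below horizontal instead of the 30 degrees square to the flap.

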